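# Swing the pan handle in and load the sloping spice rack

## Task

First swing the small saucepan's handle round so that the whole handle lies over the black hob and no longer sticks out over the white worktop; keep the pan standing where it is. Then slide the two spice jars from the front of the worktop bottom first into the two sloping tubes of the spice rack, one jar in each tube, lids outward and pushed fully home. Leave the egg timer, trivet and sink plug where they are.

Things in the scene. Friction and masses are not known exactly. Their poses are not given: they have to be found in the camera images.
- pan: Steel saucepan, 144 mm wide, 85 mm tall, 0.6 kg, loose on the black hob. Origin: centre of its underside; z up. Its one pale wooden handle runs along its +x: a level bar 20 mm wide, 15 mm thick, its middle 70 mm above the underside, the wood from 96 to 240 mm from the pan's axis. At the start it points to the robot's right, out over the white worktop.
- handle_end (a point): Middle of the free end of the saucepan's handle, 240 mm from the pan's axis. The hob is a fixed black rectangle, 4.5 mm thick; its right edge lies at y = 0.24, its front edge at x = 0.425; it reaches back to x = 0.92 and left to y = 0.82. A fixed frying pan stands on its front left ring.
- rack: Fixed wooden spice rack with two steel tubes leaning back, mouths up and towards the robot. 115 mm deep, 230 mm wide, base board 12 mm thick, a 58 mm high cheek at each end. Origin: centre of its underside; x into the rack (away from the robot), y to the left along it, z up.
- tube_left: Left (larger y) round tube of the rack. Origin: centre of its inner floor; z: along the tube, out of its mouth, 23 degrees (0.40 rad) from vertical, leaning towards the robot; y: level, along the rack to the left. Inner diameter 46 mm, outer 54, inner depth 68: a jar fully home stands 37 mm out. The tubes' axes are 110 mm apart.
- tube_right: Right (smaller y) tube of the same rack, of the same form, axes and sizes.
- jar_a: Spice jar, a glass cylinder with a dark lid, 41 mm in diameter and 105 mm tall (lid: top 21 mm), about 0.11 kg, standing upright and loose on the worktop. Origin: centre of its underside; z along its axis towards the lid. Either jar may go into either tube.
- jar_b: The second spice jar, of the same form and size as the first.
- egg_timer: Round twist timer, white foot and red dome, 61 mm in diameter and 60 mm high, standing loose among the jars; a bystander. Origin: centre of its underside.
- trivet: Flat round patterned trivet, 114 mm in diameter and 9 mm thick, loose, lying between rack and hob; a bystander. Origin: centre of its underside.
- sink_plug: Black rubber sink plug, 48 mm in diameter and 33 mm high, loose, at the front of the worktop right of the jars; a bystander. Origin: centre of its underside.
Not all that is in view belongs to the job. Leave any orange look-alike of the jar_b alone.

How it is judged (in metres and radians):
On the way, in this order (a step that is already met when the one before it is completed fails the run):
1. the saucepan's whole handle lies over the hob and the pan still stands where it was (world y of handle_end above 0.24 m and world x of handle_end above 0.425 m and distance of pan from where it was at the start of the episode below 0.04 m), for 0.2 s.
2. one of the jars is fully home in one of the tubes (((distance between jar_a and tube_left below 0.01 m and angle between the z axis of jar_a and the z axis of tube_left, either way round below 0.15 rad) or (distance between jar_a and tube_right below 0.01 m and angle between the z axis of jar_a and the z axis of tube_right, either way round below 0.15 rad) or (distance between jar_b and tube_left below 0.01 m and angle between the z axis of jar_b and the z axis of tube_left, either way round below 0.15 rad) or (distance between jar_b and tube_right below 0.01 m and angle between the z axis of jar_b and the z axis of tube_right, either way round below 0.15 rad))), for 0.2 s.
At the end, for the whole second after the job is handed in: Handle end over the hob (y > 0.24, x > 0.425), the pan flat and within 40 mm of its start; one jar in each tube, its underside centre within 10 mm of the tube's floor centre, its axis within 0.15 rad of the tube's; pan and jars at rest (all of step 1 and angle between pan's own z axis and vertical below 0.05 rad and (((distance between jar_a and tube_left below 0.01 m and angle between the z axis of jar_a and the z axis of tube_left, either way round below 0.15 rad) and (distance between jar_b and tube_right below 0.01 m and angle between the z axis of jar_b and the z axis of tube_right, either way round below 0.15 rad)) or ((distance between jar_a and tube_right below 0.01 m and angle between the z axis of jar_a and the z axis of tube_right, either way round below 0.15 rad) and (distance between jar_b and tube_left below 0.01 m and angle between the z axis of jar_b and the z axis of tube_left, either way round below 0.15 rad))) and linear speed of each of pan, jar_a, jar_b below 0.02 m/s); the robot touches nothing.
It fails at once if the saucepan is tipped (angle between pan's own z axis and vertical above 0.3 rad).
It fails at once if the egg timer, trivet or sink plug is moved by more than 30 mm (distance of any of egg_timer, trivet, sink_plug from where it was at the start of the episode above 0.03 m).
It also fails if it takes over 67 s, if anything falls off the work surface, if the arm or the gripper's body presses on something with over 40 N, if the wrist force passes 120 N, or if a joint passes its speed limit or range.

## Robot

A 6-joint arm with a two-finger parallel gripper is mounted at the origin on a cart in front of the work surface, level with it; the furniture and walls round the work are solid. World frame = base frame: x ahead of the robot, y to its left, z up, the work surface at z = 0. Lengths are in mm, angles in rad, forces in N, time in s.
With the tool pointing down it reaches from about 275 to 750 mm from the base axis. Payload 10.2 kg.
Tool frame: the origin (TCP) lies on the front face of the gripper's body, between the roots of the fingers; the fingertips stand 73 mm ahead of it and the grasp point (between the pads) lies 54 mm ahead of it; z points along the fingers, y is the line along which they close (so a half turn about z gives the same grasp; the last joint's range is limited). The gripper opens to 85 mm and grips with 20 to 120 N. Pads are 22 mm wide; open, the fingers measure 114 mm over their backs; the gripper's body (76 mm by 85 mm) begins 54 mm behind the grasp point. The pads swing forward as they close: fully open they stand 13 mm farther back than shut.
Start: joints at [-1.512, 0.313, 1.498, -0, 1.331, -0.223], TCP at [145.982, -504.303, 303.894] pointing down, gripper open.
Joint ranges: [-2.94, 2.94], [-0.97, 2.17], [0.19, 2.56], [-1.23, 4.37], [0.02, 3.11], [-2.88, 2.88]. Speed limits (rad/s): [2.39, 2.39, 3.01, 3.14, 3.14, 3.14].

## Interface

Orientations are given as a unit quaternion [w, x, y, z].
In Python, from rig import * gives the robot as it stands.
- The arm moves only by the tool step_arm, never from a script. Its argument "plan" is a list of rows, each an object with "offset": the shift along the tool's x, y, z in cm, a list of three; "rot": the turn, a rotation vector about the tool's x, y, z in degrees, a list of three; "gripper": the finger opening in cm, from 0 to 8.54. In form: [{"offset": [x, y, z], "rot": [wx, wy, wz], "gripper": gripper}, ...]. A call has 1 to 12 rows; each row is the pose to reach, as a shift and turn from the pose commanded when the call began, along the tool's axes at that moment; what a row does not reach only later rows make up. A row lasts 1/10 s, in which the tool goes at most 50 mm and 8.59 degrees, less where a joint would pass 70% of its speed; a pose out of reach is approached as far as the arm can. A call with a gripper value outside its range is refused whole. The fingers move at their own pace and stop on an object; "squeeze" is the grip in N (left out, the last holds). Time passes only in rows, so rows that repeat a pose let the fingers close. It gives the time, the measured TCP pose, the force, the opening and the grip force at its end, in the units of the state.
- sense(): the state, without advancing time (a new reading comes with each control period).
- capture(name): name is "scene" or "top" or "wrist"; returns a dict with "color" (480x640x3 uint8, red, green, blue), "depth" (480x640 float32, mm along the optical axis (not along the pixel's ray), 0 where there is no reading), "vertical_fov" (degrees; the focal length in pixels is half the picture's height over the tangent of half this angle, whatever the lens; pixels are square), "cx", "cy" (the principal point, pixels), "rvec" (rotation vector, rad) and "tvec" (3), from world to camera coordinates, as OpenCV has them; the wrist camera has in their place "mount" (4x4, takes a point from camera to tool coordinates, whose origin is the TCP and whose axes are the flange's). Camera axes: x right, y down, z forward; pixel columns grow to the right and rows downward; lengths in mm; the calibration is good to about 2 mm. A picture is of the moment at which its call begins: read the wrist's pose just before it.
- finish_job(): hands the job in; it is judged then, once.
The state is a dict: "time_s": time; "joints": joint angles; "dq": joint speeds; "tau": joint torques, N m; "eef_pos": TCP position; "ee_rot": TCP orientation; "force": force on the tool from outside, world axes, zero at the start; "wrist_torque": the same for the moment, N m; "grip_width": opening from 0.0 (shut) to 1.0 (fully open); "grip_force": force on a finger pad.
Only numpy, scipy, OpenCV 4.12 (cv2) and the standard library are available. Lean on these libraries where they do the work, as an engineer would, in place of code of your own. Each camera call takes 0.05 s, during which the arm holds its last target. There are 200 camera calls.

## Working session

There is one attempt and no reset: what is moved stays moved. The work goes in short steps, Python scripts to look and compute and a tool call to move; the robot and the scene stay as the last step left them, time stands still between calls to the robot, and variables do not carry over. Pictures are saved under pics/ and viewed, at most 10 in all, crops included, and the job is handed in when it is done.

Besides the shell and the picture viewer there is one more tool, called as name([rows], argument=value, ...), one row to a line, values as JSON. step_arm: Moves the arm, as the interface text tells. Its arguments: {"type":"object","properties":{"plan":{"type":"array"},"squeeze":{"type":"number"}},"required":["plan"]}

```bash
mkdir -p pics; ls; cat > h.py <<'E'
from rig import *
import numpy as np, cv2
from scipy.spatial.transform import Rotation as R
def cam(n):
    s=sense(); c=capture(n); f=240/np.tan(np.radians(c["vertical_fov"])/2)
    if n=="wrist":
        q=s["ee_rot"]; T=np.eye(4); T[:3,:3]=R.from_quat([q[1],q[2],q[3],q[0]]).as_matrix(); T[:3,3]=s["eef_pos"]
        M=T@np.array(c["mount"]).reshape(4,4)
    else:
        M=np.eye(4); r=cv2.Rodrigues(np.array(c["rvec"],float))[0]
        M[:3,:3]=r.T; M[:3,3]=-r.T@np.array(c["tvec"],float).ravel()
    c["M"]=M; c["f"]=f; return c
def ray(c,u,v):
    d=np.array([(u-c["cx"])/c["f"],(v-c["cy"])/c["f"],1.]); return c["M"][:3,3],c["M"][:3,:3]@d
def plane(c,u,v,z):
    o,d=ray(c,u,v); return o+d*(z-o[2])/d[2]
def pt(c,u,v):
    o,d=ray(c,u,v); return o+d*c["depth"][int(v),int(u)]
def cloud(c):
    v,u=np.mgrid[0:480,0:640]
    d=np.stack([(u-c["cx"])/c["f"],(v-c["cy"])/c["f"],np.ones(u.shape)],-1)*c["depth"][...,None]
    return d@c["M"][:3,:3].T+c["M"][:3,3]
def proj(c,p):
    q=np.linalg.inv(c["M"])@np.r_[p,1]; return c["f"]*q[0]/q[2]+c["cx"],c["f"]*q[1]/q[2]+c["cy"]
def save(c,n): cv2.imwrite(f"pics/{n}.png",c["color"][...,::-1])
E
python3 - <<'E'
from h import *
for n in("scene","top"):
    c=cam(n); save(c,n); np.savez(n+".npz",**c); print(n,c["M"].round(2).tolist(),c["f"],(c["depth"]>0).mean())
print(sense())
E
```

```text
pics
scene [[-0.86, -0.28, 0.43, 7.52], [-0.51, 0.47, -0.72, 926.45], [0.0, -0.84, -0.54, 803.47], [0.0, 0.0, 0.0, 1.0]] 499.37004410997764 0.9959244791666667
top [[0.02, -0.98, 0.21, 288.35], [-1.0, -0.02, 0.01, -1.23], [-0.01, -0.21, -0.98, 1374.97], [0.0, 0.0, 0.0, 1.0]] 448.8649373466827 0.995849609375
{'time_s': 0.1, 'joints': array([-1.51239548e+00,  3.13426160e-01,  1.49830749e+00, -2.18115213e-05,
        1.33096815e+00, -2.23403144e-01]), 'dq': array([ 0.00187546, -0.00154104, -0.00425287, -0.0016127 ,  0.00145554,
        0.00192453]), 'tau': array([ 2.72677586e-03, -4.12895250e+01, -2.60143000e+01, -2.36583583e-04,
        2.99629704e-03,  1.35391713e-05]), 'eef_pos': array([ 145.97224087, -504.17054829,  303.39599893]), 'ee_rot': array([-5.53561756e-04,  9.90089209e-01,  1.40438776e-01,  3.51450430e-05]), 'force': array([ 0.03961098, -0.20565854, -0.56538816]), 'wrist_torque': array([-0.00462777, -0.02915299,  0.02426387]), 'grip_force': 0.0, 'grip_width': 0.9950838947349909}
```

View pics/scene.png

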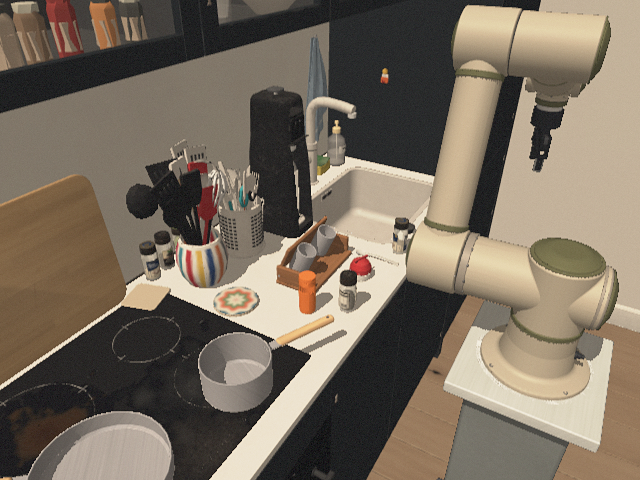

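View pics/top.png

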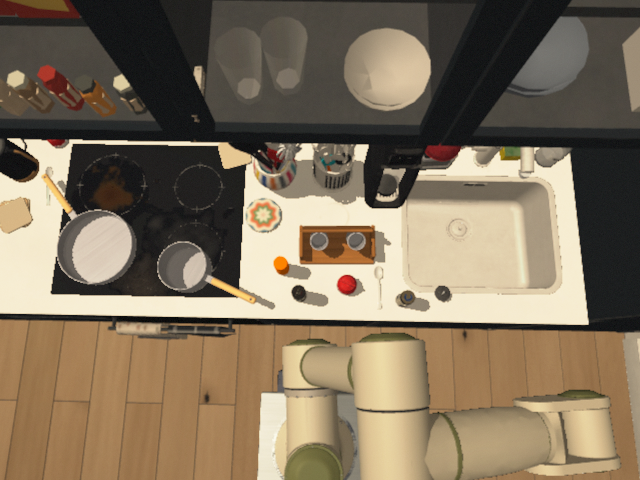

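The scene shows the pan at top px (185,266), with its handle end at (252,298), and the rack at (338,244). The jar candidates in the top view are a dark lid at (299,293), a dark lid at (407,298), black at (443,293), and an orange one at (281,265), which is the look-alike. I'll check these in one enlarged crop.

```bash
python3 - <<'E'
from h import *
t=dict(np.load("top.npz")); s=dict(np.load("scene.npz"))
a=cv2.resize(t["color"][215:315,255:465],None,fx=3.8,fy=3.0,interpolation=2)[:300,:798]
b=cv2.resize(s["color"][200:320,270:430],None,fx=3.3,fy=2.5,interpolation=2)
o=np.zeros((600,800,3),np.uint8); o[:a.shape[0],:a.shape[1]]=a; o[300:300+b.shape[0],:b.shape[1]]=b
save({"color":o},"crop1")
for n,u,v in[("jar1",299,292),("jar2",407,297),("plug",443,293),("timer",346,284),("orange",281,264),("handle_end",252,299),("rackL",319,240),("rackR",356,240),("trivet",263,215),("spoon",379,285)]:
    print(n,pt(t,u,v).round(0))
for n,u,v in[("jar1",348,275),("jar2",402,220),("plug",412,228)]: print("s",n,pt(s,u,v).round(0))
E
```

```text
jar1 [434.  52. 106.]
jar2 [ 426. -254.  102.]
plug [ 448. -375.   36.]
timer [467. -85.  52.]
orange [514. 105. 106.]
handle_end [414. 187.  84.]
rackL [605.  -2.  27.]
rackR [ 606. -116.   32.]
trivet [687. 176.   9.]
spoon [ 472. -189.    7.]
s jar1 [434.  56. 105.]
s jar2 [ 425. -259.  105.]
s plug [ 430. -371.   20.]
```

View pics/crop1.png

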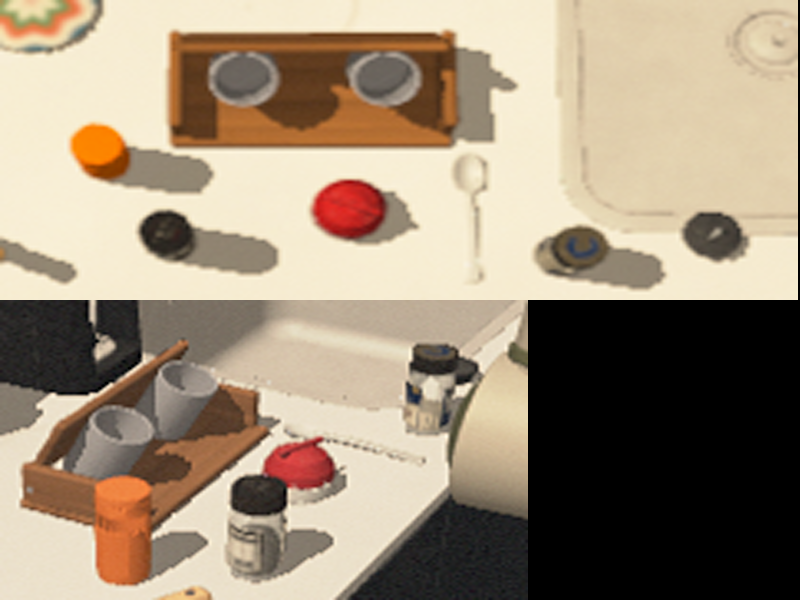

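The crop shows two glass jars with dark lids, at (299,293) and (407,297); these fit the description. The solid orange body at (281,265) is the look-alike, and the low black disc at (443,293) is the plug. Next I'll measure them.

```bash
python3 - <<'E'
from h import *
for nm in("top","scene"):
    c=dict(np.load(nm+".npz")); P=cloud(c)
    hsv=cv2.cvtColor(c["color"],cv2.COLOR_RGB2HSV)
    def reg(m,x0,x1,y0,y1,z0,z1):
        return m&(P[...,0]>x0)&(P[...,0]<x1)&(P[...,1]>y0)&(P[...,1]<y1)&(P[...,2]>z0)&(P[...,2]<z1)
    T=np.ones((480,640),bool)
    print(nm)
    def circ(n,m):
        q=P[m]; 
        if len(q)<5: print(n,len(q));return
        (x,y),r=cv2.minEnclosingCircle(q[:,:2].astype(np.float32)); print(n,len(q),np.round([x,y,r],1),"mean",q.mean(0).round(1),"z",np.percentile(q[:,2],[5,50,95]).round(1))
    circ("jar1",reg(T,395,475,15,95,98,112)); circ("jar2",reg(T,385,465,-295,-215,98,112))
    circ("timer",reg(T,430,505,-125,-45,12,75)); circ("plug",reg(T,400,490,-420,-330,15,45))
    circ("orange",reg(T,480,550,70,140,98,112))
    circ("panrim",reg(T,380,620,250,470,84,97))
    wood=(hsv[...,0]>10)&(hsv[...,0]<30)&(hsv[...,1]>70)
    m=reg(wood,380,560,150,330,55,100); q=P[m]; circ("handle",m)
    print(cv2.fitLine(q[:,:2].astype(np.float32),2,0,.01,.01).ravel().round(3), q[:,0].min(),q[:,1].min(),q[:,0].max(),q[:,1].max())
    for n,a,b in(("L",-45,50),("R",-155,-58)): circ("tube"+n,reg(hsv[...,1]<60,520,680,a,b,55,110))
    m=reg(hsv[...,1]>90,480,720,-220,90,3,70); q=P[m]; print("rack",cv2.minAreaRect(q[:,:2].astype(np.float32)),len(q))
E
```

```text
top
jar1 157 [434.4  55.3  20.1] mean [434.4  55.6 104.5] z [100.4 104.7 109. ]
jar2 162 [ 426.4 -254.6   20.4] mean [ 425.4 -254.1  103.8] z [ 99.9 103.7 108.2]
timer 312 [468.6 -86.2  29.7] mean [466.  -85.   45.6] z [29.6 47.3 59.9]
plug 176 [ 449.9 -375.7   24. ] mean [ 449.4 -375.    19.6] z [15.6 19.3 24.6]
orange 153 [517.5 110.3  20.6] mean [517.1 110.  104.6] z [100.4 104.6 108.8]
panrim 196 [489.6 356.3 117.7] mean [501.5 392.9  88.1] z [84.5 87.8 92.6]
handle 333 [440.2 245.6  72.6] mean [437.7 245.8  79.8] z [74.4 79.9 84.6]
[4.09000e-01 9.13000e-01 4.37688e+02 2.45821e+02] 403.1194432097824 179.2585289646688 473.72478421616154 313.4273867362204
tubeL 100 [5.923e+02 4.000e-01 3.110e+01] mean [588.7  -2.4  83.5] z [ 58.   85.  102.3]
tubeR 103 [ 596.4 -109.6   31.9] mean [ 592.6 -111.4   82.9] z [ 57.2  85.4 100.8]
rack ((562.9151000976562, -39.92720031738281), (166.2703857421875, 261.0870666503906), 0.7093596458435059) 1950
scene
jar1 172 [436.1  53.4  23.1] mean [433.6  56.3 105.4] z [ 99.5 105.8 108.8]
jar2 110 [ 423.5 -256.5   23.2] mean [ 424.7 -253.6  104.7] z [ 98.7 105.2 107.9]
timer 376 [468.8 -87.1  30.7] mean [461.4 -77.3  41.3] z [16.8 42.7 61.1]
plug 41 [ 440.4 -380.2   22.4] mean [ 437.4 -379.7   21. ] z [18.  21.3 24.3]
orange 179 [517.8 107.6  22.4] mean [515.6 110.2 105.3] z [ 99.2 106.2 108.5]
panrim 608 [488.9 356.5 115.8] mean [503.6 393.2  88.5] z [84.3 89.  92.4]
handle 517 [436.2 245.9  70.3] mean [435.8 248.7  80.4] z [72.7 81.6 84.7]
[4.20000e-01 9.08000e-01 4.35776e+02 2.48677e+02] 401.1067652492488 179.119506509576 472.96895441851746 310.9310412716718
tubeL 446 [607.3   8.6  50.6] mean [592.8   0.   78.7] z [ 59.   79.3 100. ]
tubeR 388 [ 596.  -109.9   33.8] mean [ 594.6 -109.4   79.2] z [59.  79.5 99.5]
rack ((610.906005859375, -64.0076904296875), (254.4283447265625, 271.7044677734375), 77.69511413574219) 1547
```

```bash
cat >> h.py <<'E'
def wp(*tg):
    """tg: (pos of TCP, yaw deg, tilt deg forward)"""
    s=sense(); q=s["ee_rot"]; R0=R.from_quat([q[1],q[2],q[3],q[0]]); p0=np.array(s["eef_pos"])
    print("t",round(s["time_s"],2),"pos",p0.round(1),"F",np.round(s["force"],1),"w",round(s["grip_width"],3),s["grip_force"])
    for p,yaw,tilt in tg:
        Rt=R.from_euler("y",-tilt,degrees=True)*R.from_euler("z",yaw,degrees=True)*R.from_euler("x",180,degrees=True)
        print((R0.inv().apply(np.array(p)-p0)/10).round(2).tolist(),(R0.inv()*Rt).as_rotvec(degrees=True).round(1).tolist())
E
python3 - <<'E'
from h import *
for nm in("top","scene"):
    P=cloud(dict(np.load(nm+".npz"))).reshape(-1,3)
    for z in range(150,1000,100):
        q=P[(P[:,2]>z)&(P[:,2]<z+100)&(P[:,0]>350)&(abs(P[:,1])<450)]
        if len(q)>20: print(nm,z,np.percentile(q[:,0],1).round(),len(q))
wp(([400,-100,300],20,0),([452,280,230],66,0))
E
```

```text
top 150 729.0 1733
top 250 734.0 1364
top 350 738.0 456
top 550 649.0 26894
top 650 649.0 26472
top 750 649.0 7837
top 850 649.0 13316
top 950 649.0 1323
scene 150 732.0 9367
scene 250 740.0 14220
scene 350 743.0 13129
scene 450 983.0 7277
scene 550 648.0 7891
scene 650 648.0 7249
t 0.1 pos [ 146.  -504.2  303.4] F [ 0.  -0.2 -0.6] w 0.995 0.0
[35.64, -31.76, 0.38] [-0.1, -0.0, -3.9]
[51.2, -66.81, 7.42] [-0.1, -0.0, -49.9]
```

step_arm([
  {"offset":[8,-7,0],"rot":[0,0,0],"gripper":8.5},
  {"offset":[16,-14,0],"rot":[0,0,0],"gripper":8.5},
  {"offset":[24,-21,0],"rot":[0,0,0],"gripper":8.5},
  {"offset":[32,-28,0.2],"rot":[0,0,0],"gripper":8.5},
  {"offset":[35.6,-31.8,0.4],"rot":[0,0,-4],"gripper":8.5},
  {"offset":[35.6,-31.8,0.4],"rot":[0,0,-4],"gripper":8.5},
  {"offset":[38,-37,1],"rot":[0,0,-8],"gripper":8.5},
  {"offset":[41,-44,2],"rot":[0,0,-16],"gripper":8.5},
  {"offset":[44,-51,3],"rot":[0,0,-24],"gripper":8.5},
  {"offset":[47,-58,5],"rot":[0,0,-32],"gripper":8.5},
  {"offset":[50,-64,6],"rot":[0,0,-40],"gripper":8.5},
  {"offset":[51.2,-66.8,7.4],"rot":[0,0,-50],"gripper":8.5},
])

```text
time_s: 1.3
eef_pos: [395.3, 34.9, 271.8]
ee_rot: [0.0, 0.843, 0.538, 0.0]
force: [0.3, -0.6, -0.8]
grip_width: 0.997
grip_force: 0.0
```

```bash
python3 - <<'E'
from h import *
wp(([452,280,230],66,0))
c=cam("wrist"); save(c,"w1"); P=cloud(c); print(c["M"].round(2).tolist(), np.nanpercentile(P[...,2],[1,10,50,99]))
E
```

```text
t 1.3 pos [395.3  34.9 271.8] F [ 0.3 -0.6 -0.8] w 0.997 0.0
[24.62, -5.19, 4.18] [0.0, -0.0, -0.9]
[[0.91, -0.4, -0.14, 431.0], [-0.42, -0.86, -0.3, 110.8], [0.0, 0.33, -0.95, 342.01], [0.0, 0.0, 0.0, 1.0]] [-9.09557347e+02 -9.05565877e+02  1.05346603e-01  2.80145283e+02]
```

View pics/w1.png

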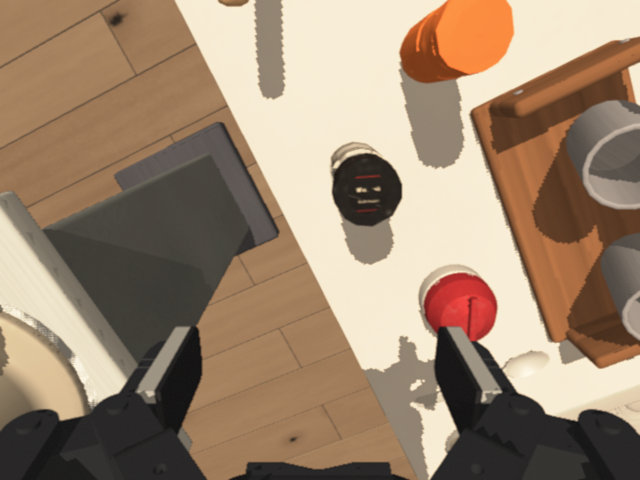

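The wrist view shows jar 1's lid at (367,190), the timer at (460,305) and the tubes at right. The arm hasn't reached its target yet, so I'll keep going to above the handle.

step_arm([
  {"offset":[5,-1,1],"rot":[0,0,0],"gripper":8.5},
  {"offset":[10,-2,2.5],"rot":[0,0,0],"gripper":8.5},
  {"offset":[15,-3,4],"rot":[0,0,0],"gripper":8.5},
  {"offset":[20,-4,5.5],"rot":[0,0,0],"gripper":8.5},
  {"offset":[25.4,-5.1,7.2],"rot":[0,0,-0.5],"gripper":8.5},
  {"offset":[25.4,-5.1,7.2],"rot":[0,0,-0.5],"gripper":8.5},
  {"offset":[25.4,-5.1,7.2],"rot":[0,0,-0.5],"gripper":8.5},
  {"offset":[25.4,-5.1,7.2],"rot":[0,0,-0.5],"gripper":8.5},
])

```text
time_s: 2.15
eef_pos: [457.4, 283.8, 199.7]
ee_rot: [0.0, 0.842, 0.539, -0.0]
force: [0.2, -0.6, -0.5]
grip_width: 0.995
grip_force: 0.0
```

```bash
python3 - <<'E'
from h import *
c=cam("wrist"); save(c,"w2"); P=cloud(c)
hsv=cv2.cvtColor(c["color"],cv2.COLOR_RGB2HSV)
m=(hsv[...,0]>10)&(hsv[...,0]<30)&(hsv[...,1]>70)&(P[...,2]>60)&(P[...,2]<95)&(P[...,1]>150)&(P[...,1]<340)&(P[...,0]>370)&(P[...,0]<560)
q=P[m]; print(len(q),q.mean(0),q[:,2].min(),q[:,2].max())
l=cv2.fitLine(q[:,:2].astype(np.float32),2,0,.01,.01).ravel(); print(l, np.degrees(np.arctan2(l[1],l[0])))
t=(q[:,:2]-l[2:])@l[:2]; print("end low",l[2:]+l[:2]*t.min(),l[2:]+l[:2]*t.max())
wp(([456,287,126],65.5,0))
E
```

```text
8346 [443.23749345 252.33031531  81.25751903] 74.63725313935026 84.74296752517671
[4.1337931e-01 9.1055894e-01 4.4323749e+02 2.5233032e+02] 65.5827
end low [409.86103184 178.81133022] [468.81069504 308.66094116]
t 2.2 pos [457.6 283.4 200.1] F [ 1.  -0.6  0.3] w 0.993 0.0
[0.27, -0.29, 7.41] [-0.0, 0.0, -0.3]
```

step_arm([
  {"offset":[0,0,3.7],"rot":[0,0,-0.3],"gripper":8.5},
  {"offset":[0,0,7.4],"rot":[0,0,-0.3],"gripper":8.5},
  {"offset":[0,0,7.4],"rot":[0,0,-0.3],"gripper":1.5},
  {"offset":[0,0,7.4],"rot":[0,0,-0.3],"gripper":1.5},
  {"offset":[0,0,7.4],"rot":[0,0,-0.3],"gripper":1.5},
  {"offset":[0,0,7.4],"rot":[0,0,-0.3],"gripper":1.5},
  {"offset":[0,0,7.4],"rot":[0,0,-0.3],"gripper":1.5},
  {"offset":[0,0,7.4],"rot":[0,0,-0.3],"gripper":1.5},
], squeeze=40)

```text
time_s: 3.0
eef_pos: [458.0, 284.3, 127.4]
ee_rot: [0.0, 0.841, 0.541, 0.001]
force: [-1.8, -3.3, 7.7]
grip_width: 0.228
grip_force: 43.7
```

step_arm([
  {"offset":[0.03,0.88,0],"rot":[0,0,-4],"gripper":1.5},
  {"offset":[0.16,1.98,0],"rot":[0,0,-9],"gripper":1.5},
  {"offset":[0.38,3.06,0],"rot":[0,0,-14],"gripper":1.5},
  {"offset":[0.69,4.12,0],"rot":[0,0,-19],"gripper":1.5},
  {"offset":[1.09,5.15,0],"rot":[0,0,-24],"gripper":1.5},
  {"offset":[1.59,6.13,0],"rot":[0,0,-29],"gripper":1.5},
  {"offset":[2.16,7.07,0],"rot":[0,0,-34],"gripper":1.5},
  {"offset":[2.82,7.96,0],"rot":[0,0,-39],"gripper":1.5},
  {"offset":[3.55,8.79,0],"rot":[0,0,-44],"gripper":1.5},
  {"offset":[3.55,8.79,0],"rot":[0,0,-44],"gripper":1.5},
  {"offset":[3.55,8.79,0],"rot":[0,0,-44],"gripper":1.5},
])

```text
time_s: 4.1
eef_pos: [552.8, 280.3, 127.3]
ee_rot: [0.001, 0.577, 0.817, 0.001]
force: [-2.0, -0.9, 6.6]
grip_width: 0.229
grip_force: 43.5
```

```bash
python3 - <<'E'
from h import *
C=np.array([509,399,126]); th=np.radians(np.arange(-64,-26,6)); 
wp(*[(C+[126.5*np.cos(t),126.5*np.sin(t),0],180+np.degrees(t),0) for t in th])
E
```

```text
t 4.1 pos [552.8 280.3 127.3] F [-2.  -0.9  6.6] w 0.229 43.466341495513916
[0.08, 1.26, 0.13] [0.1, 0.0, -6.4]
[0.3, 2.57, 0.14] [0.1, 0.0, -12.4]
[0.65, 3.85, 0.14] [0.1, 0.0, -18.4]
[1.13, 5.08, 0.14] [0.1, 0.0, -24.4]
[1.74, 6.25, 0.14] [0.1, 0.0, -30.4]
[2.47, 7.36, 0.14] [0.1, 0.0, -36.4]
[3.31, 8.38, 0.15] [0.1, 0.0, -42.4]
```

Next I'll finish the arc, release, and rise.

step_arm([
  {"offset":[0.08,1.26,0],"rot":[0,0,-6.4],"gripper":1.5},
  {"offset":[0.3,2.57,0],"rot":[0,0,-12.4],"gripper":1.5},
  {"offset":[0.65,3.85,0],"rot":[0,0,-18.4],"gripper":1.5},
  {"offset":[1.13,5.08,0],"rot":[0,0,-24.4],"gripper":1.5},
  {"offset":[1.74,6.25,0],"rot":[0,0,-30.4],"gripper":1.5},
  {"offset":[2.47,7.36,0],"rot":[0,0,-36.4],"gripper":1.5},
  {"offset":[3.31,8.38,0],"rot":[0,0,-42.4],"gripper":1.5},
  {"offset":[3.31,8.38,0],"rot":[0,0,-42.4],"gripper":1.5},
  {"offset":[3.31,8.38,0],"rot":[0,0,-42.4],"gripper":5},
  {"offset":[3.31,8.38,0],"rot":[0,0,-42.4],"gripper":5},
  {"offset":[3.31,8.38,0],"rot":[0,0,-42.4],"gripper":5},
  {"offset":[3.31,8.38,0],"rot":[0,0,-42.4],"gripper":5},
])

```text
time_s: 5.3
eef_pos: [620.1, 339.3, 125.9]
ee_rot: [-0.0, 0.242, 0.97, -0.0]
force: [-0.3, -0.8, -0.4]
grip_width: 0.585
grip_force: 0.0
```

```bash
python3 - <<'E'
from h import *
wp(([560,250,260],120,0),([450,0,270],60,0),([450,0,270],0,0))
for n in("top","scene"):
    c=cam(n); P=cloud(c); hsv=cv2.cvtColor(c["color"],cv2.COLOR_RGB2HSV)
    m=(hsv[...,0]>10)&(hsv[...,0]<30)&(hsv[...,1]>70)&(P[...,2]>60)&(P[...,2]<95)&(P[...,1]>150)&(P[...,1]<360)&(P[...,0]>550)&(P[...,0]<780)
    q=P[m]; print(n,len(q),q.min(0),q.max(0))
E
```

```text
t 5.3 pos [620.1 339.3 125.9] F [-0.3 -0.8 -0.4] w 0.585 0.0
[1.1, -10.71, -13.41] [-0.0, -0.0, 31.9]
[-0.95, -37.95, -14.41] [-0.0, -0.0, 91.9]
[-0.95, -37.95, -14.41] [-0.0, 0.0, 151.9]
top 167 [647.02945805 151.23807477  65.58994636] [777.06486011 324.00490573  94.34215162]
scene 193 [593.648256   313.66605912  75.02920548] [655.81565171 356.60408693  86.52926632]
```

step_arm([
  {"offset":[0,0,-5],"rot":[0,0,0],"gripper":6},
  {"offset":[0,0,-10],"rot":[0,0,0],"gripper":8.5},
  {"offset":[1,-4,-14],"rot":[0,0,8],"gripper":8.5},
  {"offset":[1,-8,-14.4],"rot":[0,0,16],"gripper":8.5},
  {"offset":[1,-12,-14.4],"rot":[0,0,24],"gripper":8.5},
  {"offset":[1,-16,-14.4],"rot":[0,0,32],"gripper":8.5},
  {"offset":[0,-20,-14.4],"rot":[0,0,40],"gripper":8.5},
  {"offset":[0,-24,-14.4],"rot":[0,0,48],"gripper":8.5},
  {"offset":[0,-28,-14.4],"rot":[0,0,56],"gripper":8.5},
  {"offset":[-1,-32,-14.4],"rot":[0,0,64],"gripper":8.5},
  {"offset":[-1,-36,-14.4],"rot":[0,0,72],"gripper":8.5},
  {"offset":[-1,-38,-14.4],"rot":[0,0,80],"gripper":8.5},
])

```text
time_s: 6.6
eef_pos: [449.1, -2.6, 270.1]
ee_rot: [0.0, 0.812, 0.584, -0.0]
force: [-0.6, 1.5, 0.9]
grip_width: 0.994
grip_force: 0.0
```

```bash
python3 - <<'E'
from h import *
wp(([540,-55,300],0,0))
for n in("top","scene"):
    c=cam(n); P=cloud(c); hsv=cv2.cvtColor(c["color"],cv2.COLOR_RGB2HSV)
    m=(hsv[...,0]>10)&(hsv[...,0]<30)&(hsv[...,1]>70)&(P[...,2]>66)&(P[...,2]<90)&(P[...,1]>225)&(P[...,1]<370)&(P[...,0]>550)&(P[...,0]<780)
    q=P[m]; print(n,len(q),q.min(0),q.max(0))
    m=(P[...,2]>55)&(P[...,2]<90)&(np.hypot(P[...,0]-509,P[...,1]-399)<88); print(P[m].mean(0))
E
```

```text
t 6.6 pos [449.1  -2.6 270.1] F [-0.6  1.5  0.9] w 0.994 0.0
[-2.08, 10.28, -2.99] [0.0, 0.0, 71.5]
top 314 [595.83044849 281.9669377   68.43276741] [726.56239438 358.96992236  89.00963506]
[516.99617512 401.3750007   74.99917934]
scene 382 [594.49069205 283.26591084  72.28707227] [722.8774996  357.9180209   86.62437039]
[509.85596304 398.60027211  73.31933062]
```

Pan step done: the handle end is at about (722, 285), well over the hob. Next I'll look at the rack.

step_arm([
  {"offset":[-0.2,1.5,-0.4],"rot":[0,0,8],"gripper":8.5},
  {"offset":[-0.5,3,-0.8],"rot":[0,0,16],"gripper":8.5},
  {"offset":[-0.8,4.5,-1.2],"rot":[0,0,24],"gripper":8.5},
  {"offset":[-1.1,6,-1.6],"rot":[0,0,32],"gripper":8.5},
  {"offset":[-1.4,7,-2],"rot":[0,0,40],"gripper":8.5},
  {"offset":[-1.6,8,-2.3],"rot":[0,0,48],"gripper":8.5},
  {"offset":[-1.8,9,-2.6],"rot":[0,0,56],"gripper":8.5},
  {"offset":[-2,10,-2.8],"rot":[0,0,64],"gripper":8.5},
  {"offset":[-2.1,10.3,-3],"rot":[0,0,71.5],"gripper":8.5},
  {"offset":[-2.1,10.3,-3],"rot":[0,0,71.5],"gripper":8.5},
  {"offset":[-2.1,10.3,-3],"rot":[0,0,71.5],"gripper":8.5},
  {"offset":[-2.1,10.3,-3],"rot":[0,0,71.5],"gripper":8.5},
])

```text
time_s: 7.9
eef_pos: [541.6, -52.1, 299.8]
ee_rot: [-0.0, 1.0, 0.006, -0.0]
force: [-0.0, 0.1, -0.2]
grip_width: 1.0
grip_force: 0.0
```

```bash
python3 - <<'E'
from h import *
wp(([434,55,260],0,0))
c=cam("wrist"); save(c,"w3"); np.savez("w3.npz",**c); P=cloud(c)
for y,x in((0,590),(-110,590)): print(proj(c,[x,y,95]),proj(c,[620,y,20]))
E
```

```text
t 7.9 pos [541.6 -52.1 299.8] F [-0.   0.1 -0.2] w 1.0 0.0
[-10.64, -10.83, 3.99] [-0.0, 0.0, 0.6]
(np.float64(238.1241783779047), np.float64(158.78835704527694)) (np.float64(253.1994589989897), np.float64(108.79236619297708))
(np.float64(405.694997228931), np.float64(160.93723584904419)) (np.float64(389.9998208641803), np.float64(110.62903550453547))
```

View pics/w3.png

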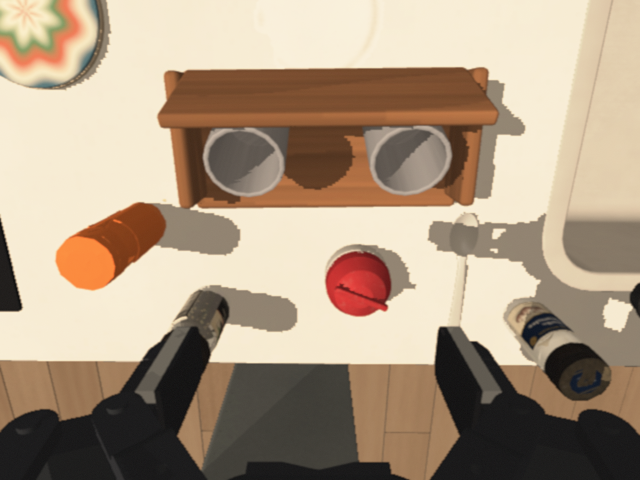

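The two tube mouths are at (244,161) and (409,158), the rack runs square to the robot, and the spoon is clear of everything. I'll fit the tubes from the depth.

```bash
python3 - <<'E'
from h import *
from scipy.optimize import least_squares
c=dict(np.load("w3.npz")); P=cloud(c); hsv=cv2.cvtColor(c["color"],cv2.COLOR_RGB2HSV)
v,u=np.mgrid[0:480,0:640]
wood=(hsv[...,1]>90)&(u>150)&(u<510)&(v>60)&(v<210)
q=P[wood]; print("wood z",np.percentile(q[:,2],[1,50,99]).round(1))
k=q[q[:,2]>50]; r=cv2.minAreaRect(k[:,:2].astype(np.float32)); print("top pts",r,len(k))
k=q[(q[:,2]>5)&(q[:,2]<18)&(q[:,0]<560)]; print("front line",cv2.fitLine(k[:,:2].astype(np.float32),2,0,.01,.01).ravel(),k.min(0),k.max(0))
gray=(hsv[...,1]<50)
for nm,u0,v0 in(("L",244,161),("R",409,158)):
    m=gray&(np.hypot(u-u0,v-v0)<50)&(P[...,2]>20)
    m=cv2.erode(m.astype(np.uint8),None)>0
    q=P[m]
    # interior wall points, depth readings
    def ax(yaw,t=.4): return np.array([-np.sin(t)*np.cos(yaw),-np.sin(t)*np.sin(yaw),np.cos(t)])
    def f(p,q,full=False):
        a=ax(p[2],p[3]); o=np.array([p[0],p[1],95.]); d=q-o; h=d@a; rr=np.linalg.norm(d-h[:,None]*a,axis=1)
        return np.minimum(abs(rr-23),abs(rr-27)) if not full else (rr,h)
    s=least_squares(f,[590,0 if nm=="L" else -110,0,.4],args=(q,),loss="soft_l1",f_scale=1.)
    rr,h=f(s.x,q,True); print(nm,len(q),s.x.round(3),"cost",np.median(s.fun),"h",np.percentile(h,[1,50,98,99.5]).round(1), "z max",q[:,2].max())
    rim=q[(h>np.percentile(h,97))]; 
    a=ax(s.x[2],.4)
    o=np.array([s.x[0],s.x[1],95]); 
    print(" rr hist",np.histogram(rr,bins=[0,15,20,22,24,26,28,32])[0], "front rim h",np.percentile(h[rr>23.5],[50,95]).round(1))
E
```

```text
wood z [ 10.6  58.8 112.6]
top pts ((598.4988403320312, -58.18646240234375), (98.93964385986328, 229.16049194335938), 1.4721792936325073) 20875
front line [ 1.9003514e-02 -9.9981940e-01  5.4746985e+02 -5.6981396e+01] [ 532.57083163 -172.92855328    5.16167672] [559.99504302  97.02906714  17.93035446]
L 4452 [ 5.88973e+02 -5.94800e+00  7.40000e-02  4.24000e-01] cost 0.5549119309940647 h [-68.6 -21.1   0.6   1.7] z max 370.0115437959395
 rr hist [   0   66  235  707  845 2494   84] front rim h [-25.7  -0.6]
R 4498 [ 5.91508e+02 -1.10055e+02 -1.50000e-02  4.18000e-01] cost 0.5451547374842693 h [-68.5 -20.2   0.6   1.3] z max 370.0115437959395
 rr hist [   0   37  225  685  853 2582   97] front rim h [-24.8  -0.3]
```

```bash
python3 - <<'E'
from h import *
from scipy.optimize import least_squares
c=dict(np.load("w3.npz")); P=cloud(c); hsv=cv2.cvtColor(c["color"],cv2.COLOR_RGB2HSV)
v,u=np.mgrid[0:480,0:640]; yaw,t=.022,.4
a=np.array([-np.sin(t)*np.cos(yaw),-np.sin(t)*np.sin(yaw),np.cos(t)]); Y=np.array([-np.sin(yaw),np.cos(yaw),0]); X=np.cross(Y,a)
gray=(hsv[...,1]<50)
for nm,u0,v0,y0 in(("L",244,161,-3),("R",409,158,-113)):
    o=np.array([590,y0,95.])
    m=cv2.erode((gray&(np.hypot(u-u0,v-v0)<50)).astype(np.uint8),None)>0
    q=P[m]; d=q-o; h=d@a; e=np.c_[d@X,d@Y]
    # rim: outermost band near mouth plane
    k=(abs(h)<4)&(np.hypot(*e.T)<36); r=e[k]
    (ex,ey),rad=cv2.minEnclosingCircle(r.astype(np.float32))
    s=least_squares(lambda p:np.hypot(r[:,0]-p[0],r[:,1]-p[1])-p[2],[0,0,25],loss="soft_l1")
    print(nm,k.sum(),"enc",ex,ey,rad,"fit",s.x.round(2),"h med",np.median(h[k]))
    # image ellipse of outer rim contour cast to plane
    for dx in(0,):
        ctr=[]
    ang=np.arctan2(r[:,1]-s.x[1],r[:,0]-s.x[0]); print(np.histogram(ang,bins=8,range=(-np.pi,np.pi))[0])
    M=o+s.x[0]*X+s.x[1]*Y+np.median(h[k])*a
    print(" mouth",M.round(1),"floor",(M-68*a).round(1))
    T=dict(np.load("top.npz")); Pt=cloud(T); d=Pt-o; hh=d@a; mm=(abs(hh)<6)&(np.hypot(d@X,d@Y)<34); e2=np.c_[d[mm]@X,d[mm]@Y]; print(" top",mm.sum(),cv2.minEnclosingCircle(e2.astype(np.float32)),hh[mm].mean())
E
```

```text
L 1007 enc -2.2566680908203125 -0.34657904505729675 26.46055030822754 fit [-2.48 -0.45 24.45] h med -0.27548037412567533
[113  92 183 147 125 102 113 132]
 mouth [587.8  -3.5  93.8] floor [614.3  -2.9  31.1]
 top 108 ((1.1583294868469238, 0.15979985892772675), 32.694950103759766) 0.41218712511773065
R 967 enc -0.02911435253918171 0.6353585720062256 26.39474868774414 fit [-0.24  0.5  24.44] h med -1.0270415322124593
[116 123 126 130 139 177  67  89]
 mouth [ 590.2 -112.5   94. ] floor [ 616.6 -111.9   31.3]
 top 105 ((2.0776240825653076, 0.8608225584030151), 31.77459144592285) -0.3920718650117662
```

step_arm([
  {"offset":[-3,-3,1],"rot":[0,0,-0.6],"gripper":8.5},
  {"offset":[-6,-6,3],"rot":[0,0,-0.6],"gripper":8.5},
  {"offset":[-9,-9,5],"rot":[0,0,-0.6],"gripper":8.5},
  {"offset":[-10.6,-10.8,6],"rot":[0,0,-0.6],"gripper":8.5},
  {"offset":[-10.6,-10.8,6],"rot":[0,0,-0.6],"gripper":8.5},
  {"offset":[-10.6,-10.8,6],"rot":[0,0,-0.6],"gripper":8.5},
  {"offset":[-10.6,-10.8,6],"rot":[0,0,-0.6],"gripper":8.5},
])

```text
time_s: 8.65
eef_pos: [435.7, 54.0, 240.5]
ee_rot: [0.0, 1.0, 0.009, 0.001]
force: [0.4, -0.3, -0.0]
grip_width: 0.994
grip_force: 0.0
```

```bash
python3 - <<'E'
from h import *
c=cam("wrist"); save(c,"w4"); P=cloud(c)
m=(P[...,2]>99)&(P[...,2]<112)&(abs(P[...,0]-434)<45)&(abs(P[...,1]-55)<45)
print(m.sum(),cv2.minEnclosingCircle(P[m][:,:2].astype(np.float32)),P[m].mean(0))
wp(([434.5,55.5,143],1.3,0))
E
```

```text
4294 ((436.47198486328125, 52.955322265625), 20.7239933013916) [437.90210254  53.01229803 105.17071313]
t 8.7 pos [435.7  54.  240.3] F [0.4 0.3 0.1] w 0.993 0.0
[-0.13, -0.16, 9.73] [0.0, -0.1, -0.3]
```

step_arm([
  {"offset":[0,0.1,4],"rot":[0,0,-0.3],"gripper":8.5},
  {"offset":[0,0.1,8],"rot":[0,0,-0.3],"gripper":8.5},
  {"offset":[0,0.1,9.7],"rot":[0,0,-0.3],"gripper":8.5},
  {"offset":[0,0.1,9.7],"rot":[0,0,-0.3],"gripper":7},
  {"offset":[0,0.1,9.7],"rot":[0,0,-0.3],"gripper":3.5},
  {"offset":[0,0.1,9.7],"rot":[0,0,-0.3],"gripper":3.5},
  {"offset":[0,0.1,9.7],"rot":[0,0,-0.3],"gripper":3.5},
  {"offset":[0,0.1,9.7],"rot":[0,0,-0.3],"gripper":3.5},
  {"offset":[0,0.1,9.7],"rot":[0,0,-0.3],"gripper":3.5},
], squeeze=40)

```text
time_s: 9.6
eef_pos: [435.8, 53.5, 144.3]
ee_rot: [0.0, 1.0, 0.012, 0.002]
force: [-0.2, 0.0, 6.5]
grip_width: 0.465
grip_force: 40.8
```

```bash
cat >> h.py <<'E'
yw,tl=.022,.4
A=np.array([-np.sin(tl)*np.cos(yw),-np.sin(tl)*np.sin(yw),np.cos(tl)])
FL=np.array([614.3,-3.2,31.3]); FR=np.array([616.6,-112.2,31.5])
E
python3 - <<'E'
from h import *
p=np.array(sense()["eef_pos"]); L=143; print(p)
wp((p+[0,0,110],1.3,0),(FL+(L+68+25)*A,1.3,22.9))
E
```

```text
[435.78258523  53.45675728 144.3073223 ]
t 9.6 pos [435.8  53.5 144.3] F [-0.2  0.   6.5] w 0.465 40.797005742788315
[0.04, 0.01, -11.0] [0.0, -0.2, 0.0]
[8.56, 6.08, -10.4] [-0.5, 22.7, 0.1]
```

step_arm([
  {"offset":[0,0,-4],"rot":[0,0,0],"gripper":3.5},
  {"offset":[0,0.5,-8],"rot":[0,0,0],"gripper":3.5},
  {"offset":[0,1.5,-11.5],"rot":[0,0,0],"gripper":3.5},
  {"offset":[2,3,-12],"rot":[0,5,0],"gripper":3.5},
  {"offset":[4,5,-12],"rot":[0,11,0],"gripper":3.5},
  {"offset":[6,6.1,-11.5],"rot":[-0.3,17,0],"gripper":3.5},
  {"offset":[8.6,6.1,-10.4],"rot":[-0.5,22.7,0],"gripper":3.5},
  {"offset":[8.6,6.1,-10.4],"rot":[-0.5,22.7,0],"gripper":3.5},
  {"offset":[8.6,6.1,-10.4],"rot":[-0.5,22.7,0],"gripper":3.5},
  {"offset":[8.6,6.1,-10.4],"rot":[-0.5,22.7,0],"gripper":3.5},
])

```text
time_s: 10.6
eef_pos: [522.0, -5.2, 247.6]
ee_rot: [0.002, 0.98, 0.012, 0.197]
force: [-0.1, -0.4, -1.3]
grip_width: 0.462
grip_force: 40.9
```

```bash
python3 - <<'E'
from h import *
wp((FL+(143+68+25)*A,1.3,22.9),(FL+(143+68)*A,1.3,22.9),(FL+143*A,1.3,22.9))
c=cam("wrist"); np.savez("w5.npz",**c); 
s=cam("scene"); b=s["color"][180:330,250:450]
o=np.zeros((480,800,3),np.uint8); o[:, :480]=cv2.resize(c["color"],(480,360))[np.r_[0:360,0:120]%360]; o[:240,480:]=cv2.resize(b,(320,240)); save({"color":o[:360]},"w5")
E
```

```text
t 10.6 pos [522.   -5.2 247.6] F [-0.1 -0.4 -1.3] w 0.462 40.88856182992458
[0.08, 0.0, -0.08] [-0.0, 0.2, 0.1]
[0.09, -0.02, 2.42] [-0.0, 0.2, 0.1]
[0.11, -0.07, 9.22] [-0.0, 0.2, 0.1]
```

View pics/w5.png

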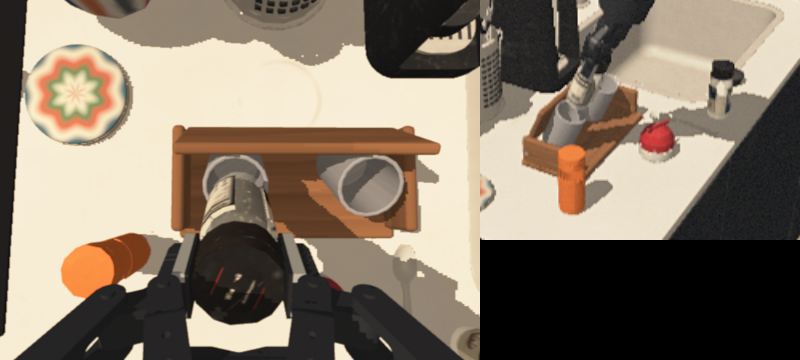

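The jar sits over the left mouth: the mouth's visible rim at (236,165) is centred on the jar at (235,190). Insert it in stages.

step_arm([
  {"offset":[0.1,0,1.2],"rot":[0,0.2,0],"gripper":3.5},
  {"offset":[0.1,0,2.4],"rot":[0,0.2,0],"gripper":3.5},
  {"offset":[0.1,0,3.3],"rot":[0,0.2,0],"gripper":3.5},
  {"offset":[0.1,0,4],"rot":[0,0.2,0],"gripper":3.5},
  {"offset":[0.1,0,4],"rot":[0,0.2,0],"gripper":3.5},
])

```text
time_s: 11.2
eef_pos: [538.5, -5.0, 208.8]
ee_rot: [0.001, 0.98, 0.011, 0.197]
force: [0.3, 2.7, -2.0]
grip_width: 0.466
grip_force: 42.5
```

step_arm([
  {"offset":[0,0,1.2],"rot":[0,0,0],"gripper":3.5},
  {"offset":[0,0,2.4],"rot":[0,0,0],"gripper":3.5},
  {"offset":[0,0,3.6],"rot":[0,0,0],"gripper":3.5},
  {"offset":[0,0,4.4],"rot":[0,0,0],"gripper":3.5},
  {"offset":[0,0,4.9],"rot":[0,0,0],"gripper":3.5},
  {"offset":[0,0,4.9],"rot":[0,0,0],"gripper":3.5},
])

```text
time_s: 11.8
eef_pos: [557.4, -4.8, 164.3]
ee_rot: [0.001, 0.98, 0.012, 0.198]
force: [-1.0, 5.2, -2.8]
grip_width: 0.468
grip_force: 42.6
```

```bash
python3 - <<'E'
from h import *
wp((FL+144.3*A,1.3,22.9))
E
```

```text
t 11.8 pos [557.4  -4.8 164.3] F [-1.   5.2 -2.8] w 0.468 42.6226182281971
[0.06, -0.03, 0.03] [-0.1, 0.1, 0.0]
```

step_arm([
  {"offset":[0,-0.05,0.2],"rot":[0,0,0],"gripper":3.5},
  {"offset":[0,-0.05,0.4],"rot":[0,0,0],"gripper":3.5},
  {"offset":[0,-0.05,0.4],"rot":[0,0,0],"gripper":3.5},
])

```text
time_s: 12.1
eef_pos: [559.3, -4.6, 164.1]
ee_rot: [0.002, 0.98, 0.012, 0.2]
force: [-20.4, 4.6, 26.3]
grip_width: 0.462
grip_force: 47.1
```

The jar has bottomed out, so release and back off.

step_arm([
  {"offset":[0,0,0],"rot":[0,0,0],"gripper":4.5},
  {"offset":[0,0,0],"rot":[0,0,0],"gripper":6.5},
  {"offset":[0,0,0],"rot":[0,0,0],"gripper":6.5},
  {"offset":[0,0,-0.2],"rot":[0,0,0],"gripper":6.5},
  {"offset":[0,0,-3],"rot":[0,0,0],"gripper":6.5},
  {"offset":[0,0,-7],"rot":[0,0,0],"gripper":6.5},
  {"offset":[0,0,-11],"rot":[0,0,0],"gripper":8},
  {"offset":[0,0,-13],"rot":[0,0,0],"gripper":8},
  {"offset":[0,0,-13],"rot":[0,0,0],"gripper":8},
])

```text
time_s: 13.0
eef_pos: [508.8, -5.1, 284.2]
ee_rot: [0.003, 0.979, 0.012, 0.201]
force: [-0.1, -0.1, 0.3]
grip_width: 0.935
grip_force: 0.0
```

```bash
python3 - <<'E'
from h import *
wp(([426,-255,240],1.3,0))
c=cam("wrist"); save(c,"w6"); P=cloud(c); d=P-FL; h=d@A; X=np.cross([-np.sin(yw),np.cos(yw),0],A)
r=np.linalg.norm(d-h[...,None]*A,axis=-1); m=(r<32)&(h>75)&(h<140)
q=P[m]; print(m.sum(),np.percentile(h[m],[2,50,90,98]))
k=m&(h>np.percentile(h[m],60)); e=d[k]; print("lid centre offset",cv2.minEnclosingCircle(np.c_[e@X,e@np.array([-np.sin(yw),np.cos(yw),0])].astype(np.float32)))
t=cam("top"); P=cloud(t); m=(P[...,2]>98)&(P[...,2]<112)&(abs(P[...,0]-426)<45)&(abs(P[...,1]+255)<45); print(cv2.minEnclosingCircle(P[m][:,:2].astype(np.float32)))
m=(P[...,2]>12)&(P[...,2]<75)&(abs(P[...,0]-468)<45)&(abs(P[...,1]+86)<45); print(cv2.minEnclosingCircle(P[m][:,:2].astype(np.float32)))
E
```

```text
t 13.0 pos [508.8  -5.1 284.2] F [-0.1 -0.1  0.3] w 0.935 0.0
[-9.94, 24.76, 0.82] [0.6, -23.2, 0.0]
3789 [ 76.84559865 105.42178031 106.55680991 107.1508116 ]
lid centre offset ((-3.1091578006744385, 1.6779680252075195), 20.007169723510742)
((426.2714538574219, -254.64903259277344), 20.17405128479004)
((462.3572692871094, -99.58070373535156), 24.12051010131836)
```

Jar 1 is home: its lid top is 105.5 mm above the floor estimate, and its centre is about 3.5 mm off. On to jar 2.

step_arm([
  {"offset":[-2,5,-1],"rot":[0,-6,0],"gripper":8.5},
  {"offset":[-4,10,-1],"rot":[0,-12,0],"gripper":8.5},
  {"offset":[-6,15,0],"rot":[0.3,-18,0],"gripper":8.5},
  {"offset":[-8,20,0.5],"rot":[0.6,-23.2,0],"gripper":8.5},
  {"offset":[-9.9,24.8,0.8],"rot":[0.6,-23.2,0],"gripper":8.5},
  {"offset":[-9.9,24.8,0.8],"rot":[0.6,-23.2,0],"gripper":8.5},
  {"offset":[-9.9,24.8,0.8],"rot":[0.6,-23.2,0],"gripper":8.5},
  {"offset":[-9.9,24.8,0.8],"rot":[0.6,-23.2,0],"gripper":8.5},
])

```text
time_s: 13.9
eef_pos: [426.0, -254.7, 236.4]
ee_rot: [-0.002, 1.0, 0.012, -0.003]
force: [0.8, 1.2, 0.5]
grip_width: 0.995
grip_force: 0.0
```

```bash
python3 - <<'E'
from h import *
c=cam("wrist"); P=cloud(c)
m=(P[...,2]>99)&(P[...,2]<112)&(abs(P[...,0]-426)<45)&(abs(P[...,1]+255)<45)
C,r=cv2.minEnclosingCircle(P[m][:,:2].astype(np.float32)); print(m.sum(),C,r,P[m].mean(0))
wp(([C[0],C[1],144],1.3,0))
t=cam("top"); P=cloud(t)
m=(P[...,2]>12)&(P[...,2]<75)&(abs(P[...,0]-468)<45)&(abs(P[...,1]+86)<45); print(cv2.minEnclosingCircle(P[m][:,:2].astype(np.float32)))
E
```

```text
4354 (427.7064208984375, -257.7629089355469) 20.401538848876953 [ 429.3757026  -257.70638162  105.07608526]
t 13.95 pos [ 426.3 -254.2  236.9] F [-0.5  0.3  1.1] w 0.997 0.0
[0.19, 0.38, 9.28] [-0.2, 0.3, 0.1]
((468.0614929199219, -85.9923095703125), 29.64089012145996)
```

step_arm([
  {"offset":[0.1,0.25,4],"rot":[-0.2,0.3,0],"gripper":8.5},
  {"offset":[0.1,0.25,8],"rot":[-0.2,0.3,0],"gripper":8.5},
  {"offset":[0.1,0.25,9.3],"rot":[-0.2,0.3,0],"gripper":8.5},
  {"offset":[0.1,0.25,9.3],"rot":[-0.2,0.3,0],"gripper":7},
  {"offset":[0.1,0.25,9.3],"rot":[-0.2,0.3,0],"gripper":3.5},
  {"offset":[0.1,0.25,9.3],"rot":[-0.2,0.3,0],"gripper":3.5},
  {"offset":[0.1,0.25,9.3],"rot":[-0.2,0.3,0],"gripper":3.5},
  {"offset":[0.1,0.25,9.3],"rot":[-0.2,0.3,0],"gripper":3.5},
  {"offset":[0.1,0.25,9.3],"rot":[-0.2,0.3,0],"gripper":3.5},
], squeeze=40)

```text
time_s: 14.9
eef_pos: [427.1, -257.5, 146.0]
ee_rot: [0.002, 1.0, 0.012, 0.001]
force: [-0.1, 2.4, 6.5]
grip_width: 0.462
grip_force: 40.2
```

```bash
python3 - <<'E'
from h import *
p=np.array(sense()["eef_pos"]); print(p)
wp((p+[0,0,110],1.3,0),(FR+(p[2]+68+25)*A,1.3,22.9))
E
```

```text
[ 427.13404953 -257.54756123  145.95368541]
t 14.9 pos [ 427.1 -257.5  146. ] F [-0.1  2.4  6.5] w 0.462 40.248209685087204
[0.02, 0.04, -11.0] [0.2, -0.1, 0.1]
[10.0, -14.06, -10.59] [-0.3, 22.8, 0.1]
```

step_arm([
  {"offset":[0,0,-4],"rot":[0,0,0],"gripper":3.5},
  {"offset":[0,0,-8],"rot":[0,0,0],"gripper":3.5},
  {"offset":[0,-1,-11.5],"rot":[0,0,0],"gripper":3.5},
  {"offset":[2,-4,-12],"rot":[0,5,0],"gripper":3.5},
  {"offset":[4,-7,-12],"rot":[0,10,0],"gripper":3.5},
  {"offset":[6,-10,-12],"rot":[-0.1,15,0],"gripper":3.5},
  {"offset":[8,-13,-11.5],"rot":[-0.2,20,0],"gripper":3.5},
  {"offset":[10,-14.1,-10.6],"rot":[-0.3,22.8,0],"gripper":3.5},
  {"offset":[10,-14.1,-10.6],"rot":[-0.3,22.8,0],"gripper":3.5},
  {"offset":[10,-14.1,-10.6],"rot":[-0.3,22.8,0],"gripper":3.5},
  {"offset":[10,-14.1,-10.6],"rot":[-0.3,22.8,0],"gripper":3.5},
])

```text
time_s: 16.0
eef_pos: [523.0, -114.5, 250.9]
ee_rot: [0.001, 0.98, 0.012, 0.198]
force: [0.3, 0.8, -0.1]
grip_width: 0.462
grip_force: 40.9
```

```bash
python3 - <<'E'
from h import *
wp((FR+(146+68)*A,1.3,22.9),(FR+146*A,1.3,22.9))
c=cam("wrist"); save(c,"w7")
E
```

```text
t 16.0 pos [ 523.  -114.5  250.9] F [ 0.3  0.8 -0.1] w 0.462 40.91941013932228
[0.09, -0.04, 2.45] [-0.1, 0.1, 0.0]
[0.1, -0.09, 9.25] [-0.1, 0.1, 0.0]
```

View pics/w7.png

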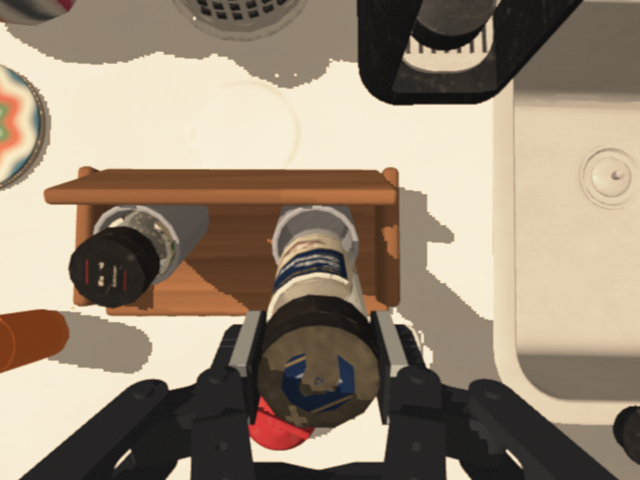

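Jar 1 sits in the left tube, with its lid at (115,267). Jar 2 at (315,275) lines up with the right mouth, whose rim is at (315,235). Insert.

step_arm([
  {"offset":[0.1,-0.05,1.2],"rot":[0,0.1,0],"gripper":3.5},
  {"offset":[0.1,-0.05,2.4],"rot":[0,0.1,0],"gripper":3.5},
  {"offset":[0.1,-0.05,3.3],"rot":[0,0.1,0],"gripper":3.5},
  {"offset":[0.1,-0.05,4],"rot":[0,0.1,0],"gripper":3.5},
  {"offset":[0.1,-0.05,4],"rot":[0,0.1,0],"gripper":3.5},
])

```text
time_s: 16.55
eef_pos: [539.6, -113.1, 212.5]
ee_rot: [0.001, 0.98, 0.012, 0.198]
force: [-0.1, -0.0, -1.2]
grip_width: 0.46
grip_force: 40.9
```

step_arm([
  {"offset":[0,0,1.2],"rot":[0,0,0],"gripper":3.5},
  {"offset":[0,0,2.4],"rot":[0,0,0],"gripper":3.5},
  {"offset":[0,0,3.6],"rot":[0,0,0],"gripper":3.5},
  {"offset":[0,0,4.6],"rot":[0,0,0],"gripper":3.5},
  {"offset":[0,0,5.1],"rot":[0,0,0],"gripper":3.5},
  {"offset":[0,0,5.3],"rot":[0,0,0],"gripper":3.5},
  {"offset":[0,0,5.5],"rot":[0,0,0],"gripper":3.5},
  {"offset":[0,0,5.5],"rot":[0,0,0],"gripper":3.5},
])

```text
time_s: 17.35
eef_pos: [561.5, -113.3, 165.9]
ee_rot: [0.002, 0.98, 0.012, 0.2]
force: [-16.9, 2.6, 26.8]
grip_width: 0.464
grip_force: 46.4
```

Bottomed out here too. Release, back off and check.

step_arm([
  {"offset":[0,0,-0.2],"rot":[0,0,0],"gripper":4.5},
  {"offset":[0,0,-0.2],"rot":[0,0,0],"gripper":6.5},
  {"offset":[0,0,-0.2],"rot":[0,0,0],"gripper":6.5},
  {"offset":[0,0,-0.4],"rot":[0,0,0],"gripper":6.5},
  {"offset":[0,0,-3],"rot":[0,0,0],"gripper":6.5},
  {"offset":[0,0,-7],"rot":[0,0,0],"gripper":6.5},
  {"offset":[0,0,-11],"rot":[0,0,0],"gripper":8},
  {"offset":[0,0,-13],"rot":[0,0,0],"gripper":8},
  {"offset":[0,0,-13],"rot":[0,0,0],"gripper":8},
  {"offset":[0,0,-13],"rot":[0,0,0],"gripper":8},
])

```text
time_s: 18.35
eef_pos: [510.4, -113.4, 282.3]
ee_rot: [0.001, 0.98, 0.012, 0.198]
force: [-0.4, -0.3, 0.2]
grip_width: 0.932
grip_force: 0.0
```

```bash
python3 - <<'E'
from h import *
wp()
c=cam("wrist"); P=cloud(c); Y=np.array([-np.sin(yw),np.cos(yw),0]); X=np.cross(Y,A)
for n,F in(("L",FL),("R",FR)):
    d=P-F; h=d@A; r=np.linalg.norm(d-h[...,None]*A,axis=-1); m=(r<32)&(h>75)&(h<140)
    k=m&(h>np.percentile(h[m],60)); e=d[k]
    pl=np.linalg.svd(e-e.mean(0),full_matrices=False)[2][2]
    print(n,m.sum(),np.percentile(h[m],[2,50,90,98]).round(1),"off",cv2.minEnclosingCircle(np.c_[e@X,e@Y].astype(np.float32)),"tilt err",np.arccos(abs(pl@A)))
t=cam("top"); save(t,"t2"); P=cloud(t)
for n,x,y,z in(("timer",468,-86,12),("plug",450,-376,15)):
    m=(P[...,2]>z)&(P[...,2]<75)&(abs(P[...,0]-x)<45)&(abs(P[...,1]-y)<45); print(n,cv2.minEnclosingCircle(P[m][:,:2].astype(np.float32)))
hsv=cv2.cvtColor(t["color"],cv2.COLOR_RGB2HSV)
m=(hsv[...,0]>10)&(hsv[...,0]<30)&(hsv[...,1]>70)&(P[...,2]>66)&(P[...,2]<90)&(P[...,1]>225)&(P[...,1]<370)&(P[...,0]>550)&(P[...,0]<780)
q=P[m]; print(len(q),q.min(0),q.max(0))
E
```

```text
t 18.35 pos [ 510.4 -113.4  282.3] F [-0.4 -0.3  0.2] w 0.932 0.0
L 4444 [ 76.5 105.2 106.5 107.2] off ((-3.327007532119751, 1.418200969696045), 19.947412490844727) tilt err 0.0008200800261566657
R 3889 [ 77.2 105.8 106.9 107.5] off ((-4.372201442718506, -0.6140739917755127), 19.706764221191406) tilt err 0.015275443735601826
timer ((462.01324462890625, -99.73944854736328), 15.379986763000488)
plug ((449.2879333496094, -376.150146484375), 24.07383918762207)
314 [595.96714496 282.67502129  68.27238982] [726.22151934 357.30185622  87.5437315 ]
```

View pics/t2.png

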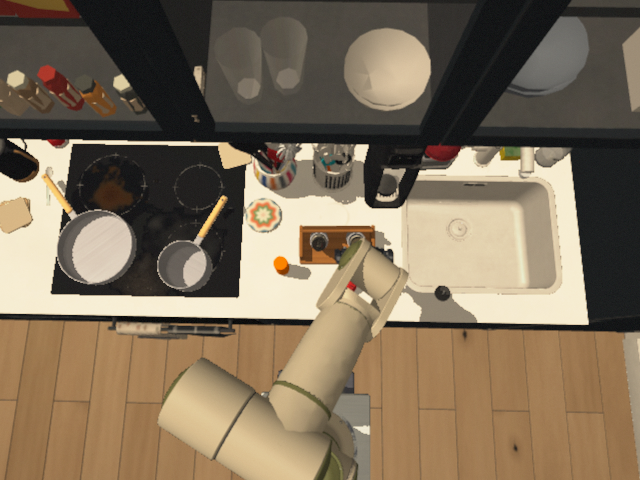

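The handle, from (185,266) to (224,198), lies fully over the hob. Both jars are home with their axes within 0.02 rad, the timer is only hidden by the arm, and the gripper is clear. I'll hand the job in.

```bash
python3 -c "
from rig import *
print(finish_job())"
```

```text
the job is handed in; nothing more can be done
None
```

I handed the job in at about 18 s of the 67 s, but `finish_job()` returned no verdict: by my last measurements the pan handle lies fully over the hob, both jars are fully home (one in each tube), and I saw no sign that the timer, trivet or plug had moved.

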